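# Wipe the plaster chips off the fuse-box cover

### The job

Two chips of wall plaster have fallen on the cover of the fuse box that lies on the shelf. Take the scraper block by its grip and wipe both chips off the cover into the clear tray tucked under its edge, pushing them with the block only and never with the fingers. Then stand the scraper block upright on the shelf itself again, not on the fuse box or tray, and let go.

Things in the scene. Friction and masses are not known exactly. Their poses are not given: they have to be found in the camera images.
- scraper: Black plastic scraper block, loose, 0.16 kg, an upturned T: straight foot 120 (x) x 24 (y) x 30 mm high with a steel edge strip, on it an upright grip 60 (x) x 22 (y) mm from 30 to 80 mm height. Origin: centre of the underside, z up. Pinch the grip across y. On the robot's right (-y), in any order with a torch, a door stop and a breaker spare (black too, but stepped, 85 x 36 mm, grey toggle).
- cover: Fuse box on its back with catch tray, all fixed. Origin on the shelf below the centre of its cover, a flat grey plate 160 (x) x 200 (y) mm, no rims, top 50 mm above the shelf. Its edge at y = +100 mm overhangs two stacked clear trays; the upper, open one is inside x -96 to 96, y 90 to 212 mm; floor 20, rim 38 mm above the shelf. +y points to the robot's left, turned up to 0.35 rad.
- chip_a: Loose off-white plaster chip, about 28 x 25 mm, 9 mm thick, 12 g, lying flat on the cover. Origin at its middle, 4.5 mm above its underside. It starts at x = -36 to -18 mm, y = -36 to 36 mm of the cover.
- chip_b: The other plaster chip, alike, origin at its middle. It starts at x = 18 to 36 mm, y = -36 to 36 mm of the cover, so that one straight pass of the scraper's 120 mm foot takes both.

How it is judged:
By the outcome, as a careful person would: the job done as asked, in the order asked, and still so for the second after the job is handed in, with the robot touching nothing.
It also fails if it takes over 59 s, if anything falls off the work surface, if the arm or the gripper's body presses on something with over 40 N, if the wrist force passes 120 N, or if a joint passes its speed limit or range.

### The arm

A 6-joint arm with a two-finger parallel gripper is mounted at the origin on the work surface. World frame = base frame: x ahead of the robot, y to its left, z up, the work surface at z = 0. Lengths are in mm, angles in rad, forces in N, time in s.
With the tool pointing down it reaches from about 350 to 875 mm from the base axis. Payload 4.2 kg.
Tool frame: the origin (TCP) lies at the very end of the fingers, on their centre line; the grasp point (between the pads) lies 19 mm behind it (bot.pinch_z is the distance from the TCP to the grasp point, in mm); z points along the fingers, y is the direction in which the jaws open and shut (so a half turn about z gives the same grasp; the last joint's range is limited). The gripper opens to 87 mm and grips with 3 to 60 N. Pads are 19 mm wide; open, the fingers measure 117 mm over their backs; the gripper's body (75 mm by 190 mm) begins 51 mm behind the grasp point.
Start: joints at [-0.955, 0.385, 0.008, 0, -1.194, -0.259], TCP at [218.313, -585.61, 222.55] pointing down, gripper open.
Joint ranges: [-3.14, 3.14], [-1.21, 2.06], [-1.07, 1.41], [-3.16, 2.05], [-2.99, -0.16], [-3.1, 3.1]. Speed limits (rad/s): [2.79, 2.79, 3.14, 3.14, 3.14, 3.14].

### API

Orientations are given as a rotation vector (axis times angle).
In Python, from rig import bot gives the robot as it stands.
- The arm moves only by the shell command python3 -m inch 'ROWS' [OPENING] [FORCE]. ROWS is JSON, a list of rows, each a list of 4 numbers: the shift along the tool's x, y, z in mm, then the turn about the tool's z in rad. A call has exactly 8 rows; each row shifts and turns the commanded pose from where the row before left it, along the tool's axes as they then stand; what a row does not reach is not made up. A row lasts 1/12 s, in which the tool goes at most 41.7 mm and 7.16 degrees, less where a joint would pass 70% of its speed; a pose out of reach is approached as far as the arm can. A call with a gripper value outside its range is refused whole. OPENING is the closure, from 0 (fully open) to 1 (shut), set as the call begins (- or left out, the last holds). The fingers move at their own pace and stop on an object; FORCE is the grip in N (left out, the last holds). Time passes only in rows, so rows that do not move let the fingers close, or fill a call up. It gives the time, the measured TCP pose, the force and the opening at its end, in the units of the state.
- bot.sense(): the state, without advancing time (a new reading comes with each control period).
- bot.snapshot(name): name is "scene" or "top" or "wrist"; returns the picture (420x560x3 uint8, blue, green, red); there is no depth.
- bot.get_calibration(name): a dict with "camera_matrix" (3x3 intrinsics, pixels), "k1" (the pictures are not rectified: a ray, as slopes to the right and down, at radius r is drawn at 1 + k1 r^2 times it, then the intrinsics apply), "view" (4x4, takes a point from world to camera coordinates); the wrist camera has in their place "T_tool_cam" (4x4, takes a point from camera to tool coordinates, whose origin is the TCP and whose axes are the flange's). Camera axes: x right, y up, looking along -z (the intrinsics and any distortion apply to the point x, -y, -z); pixel columns grow to the right and rows downward; lengths in mm; the calibration is good to about 2 mm. A picture is of the moment at which its call begins: read the wrist's pose just before it. get_calibration takes no time and is no camera call.
- bot.finish_job(): hands the job in, once; it reports no verdict.
The state is a dict: "time": time; "joints": joint angles; "joint_vel": joint speeds; "effort": joint torques, N m; "eef_pos": TCP position; "tcp_rot": TCP orientation; "wrist_force": force on the tool from outside, world axes, zero at the start; "moment": the same for the moment, N m; "opening": finger opening in mm.
Only numpy, scipy, OpenCV 4.12 (cv2) and the standard library are available. Lean on these libraries where they do the work, as an engineer would, in place of code of your own. Each camera call takes 0.05 s, during which the arm holds its last target. There are 200 camera calls.

## Working session

There is one attempt and no reset: what is moved stays moved. The work goes in short steps, Python scripts to look and compute and a shell command to move; the robot and the scene stay as the last step left them, time stands still between calls to the robot, and variables do not carry over. Pictures are saved under pics/ and viewed, about 8 in all and at most 12, crops included, and the job is handed in when it is done.

```bash
ls; mkdir -p pics; cat > h.py <<'E'
import numpy as np,cv2
from scipy.spatial.transform import Rotation as R
from rig import bot
def cam(name,s=None):
    c=bot.get_calibration(name);K=np.array(c["camera_matrix"])
    if name=="wrist":
        s=s or bot.sense();T=np.eye(4);T[:3,:3]=R.from_rotvec(s["tcp_rot"]).as_matrix();T[:3,3]=s["eef_pos"]
        V=np.linalg.inv(T@np.array(c["T_tool_cam"]))
    else: V=np.array(c["view"])
    return K,c["k1"],V
def proj(C,P):
    K,k,V=C;p=np.atleast_2d(P)@V[:3,:3].T+V[:3,3]
    u=np.c_[p[:,0]/-p[:,2],-p[:,1]/-p[:,2]];u=u*(1+k*(u**2).sum(1,keepdims=True))
    return u@K[:2,:2].T+K[:2,2]
def back(C,uv,z):
    K,k,V=C;d=(np.atleast_2d(uv).astype(float)-K[:2,2])@np.linalg.inv(K[:2,:2]).T
    u=d.copy()
    for _ in range(30): u=d/(1+k*(u**2).sum(1,keepdims=True))
    r=np.c_[u[:,0],-u[:,1],-np.ones(len(u))]@V[:3,:3]
    o=-V[:3,:3].T@V[:3,3]
    return o+r*((z-o[2])/r[:,2])[:,None]
def undo():pass
E
python3 - <<'E'
from h import *
s=bot.sense();print(s["eef_pos"],s["tcp_rot"],s["opening"],s["time"])
print(R.from_rotvec(s["tcp_rot"]).as_matrix().round(3))
ims=[]
for n in("scene","top","wrist"):
    im=bot.snapshot(n);cv2.imwrite(f"pics/{n}0.png",im);ims.append(im)
    C=cam(n,s);print(n,C[0].tolist(),C[1],np.linalg.inv(C[2])[:3].round(2).tolist())
E
```

```text
pics
[ 218.099884   -585.06227667  221.44374804] [ 0.55709328 -3.09132039 -0.00339465] 86.94158590446746 0.0
[[-0.937 -0.349 -0.001]
 [-0.349  0.937  0.002]
 [ 0.     0.002 -1.   ]]
scene [[476.23489301306574, 0.0, 289.9995907020653], [0.0, 476.23489301306574, 210.20675303022298], [0.0, 0.0, 1.0]] -0.061614717914325254 [[-0.65, -0.6, 0.46, 881.51], [0.76, -0.5, 0.42, 246.09], [-0.02, 0.62, 0.78, 685.84]]
top [[391.4241542031728, 0.0, 285.4786904846952], [0.0, 391.4241542031728, 211.87762618466778], [0.0, 0.0, 1.0]] -0.10940737200650276 [[-0.01, 1.0, -0.02, 488.19], [-1.0, -0.01, -0.03, -98.96], [-0.03, 0.02, 1.0, 892.77]]
wrist [[351.58365376225277, 0.0, 278.6842980438283], [0.0, 351.58365376225277, 206.17846074028532], [0.0, 0.0, 1.0]] -0.017847405745729582 [[-0.35, -0.91, -0.24, 153.17], [0.94, -0.34, -0.09, -610.34], [0.0, -0.26, 0.97, 383.76]]
```

View pics/top0.png

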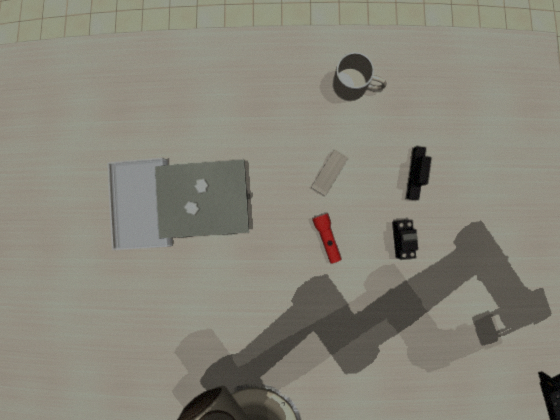

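View pics/wrist0.png

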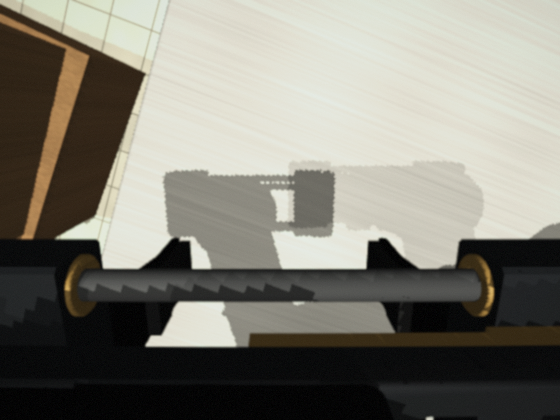

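View pics/scene0.png

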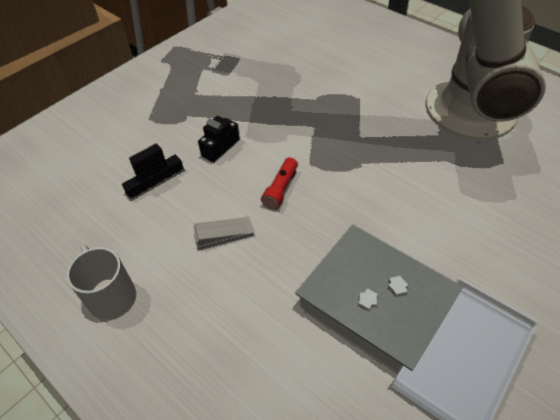

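Top view: scraper (the T) at about (417,173), stepped breaker spare at (405,239), torch at (328,238), door stop at (329,172). Cover spans (157,167) to (249,234), with chips at (201,185) and (192,208), and the tray to its left. Next I fit poses from both fixed cameras.

```bash
cat > fit.py <<'E'
from h import *
from scipy.optimize import minimize
def box(x0,x1,y0,y1,z0,z1): return np.array([[x,y,z] for x in(x0,x1) for y in(y0,y1) for z in(z0,z1)],float)
SCR=[box(-60,60,-12,12,0,30),box(-30,30,-11,11,30,80)]
def place(P,x,y,a,z=0):
    c,s=np.cos(a),np.sin(a);return P@np.array([[c,s,0],[-s,c,0],[0,0,1]])+[x,y,z]
def render(C,parts,p,S=4):
    m=np.zeros((420*S,560*S),np.uint8)
    for b in parts:
        u=proj(C,place(b,*p));h=cv2.convexHull(((u+.5)*S).astype(np.float32))
        cv2.fillConvexPoly(m,h.round().astype(np.int32),255)
    return cv2.resize(m,(560,420),interpolation=cv2.INTER_AREA)/255.
def fit(cams,masks,parts,p0):
    f=lambda p:sum(np.abs(render(C,parts,p)-m).sum()/m.sum() for C,m in zip(cams,masks))
    best=min((minimize(f,p,method="Nelder-Mead",options=dict(initial_simplex=[p,p+[8,0,0],p+[0,8,0],p+[0,0,.15]])) for p in [np.array(p0)+d for d in([0,0,0],[0,0,.1],[4,-4,-.1])]),key=lambda r:r.fun)
    return best.x,best.fun
def comp(m,uv):
    n,l=cv2.connectedComponents(m.astype(np.uint8));return (l==l[uv[1],uv[0]]).astype(float)
E
python3 - <<'E'
from fit import *
top,sc=cv2.imread("pics/top0.png"),cv2.imread("pics/scene0.png");Ct,Cs=cam("top"),cam("scene")
ms=[comp(top.max(2)<60,(415,173)),comp(sc.max(2)<60,(150,160))]
print("areas",[m.sum() for m in ms])
x0=back(Ct,[415,173],15)[0];print(x0)
a=back(Ct,[[416,148],[413,198]],15);d=a[0]-a[1];a0=np.arctan2(d[1],d[0])
for C,M in(([Ct,Cs],ms),([Ct],ms[:1]),([Cs],ms[1:])): print("scraper",fit(C,M,SCR,[x0[0],x0[1],a0]))
# cover
for n,im,C,seed in(("top",top,Ct,(230,200)),("scene",sc,Cs,(350,270))):
    print(n,"cols",im[seed[1],seed[0]])
    w=comp(im.min(2)>185,(0,0))
    mk=(im.min(2)>190).astype(np.uint8)
    nn,l,st,ce=cv2.connectedComponentsWithStats(mk)
    for i in range(1,nn):
        if 40<st[i,4]<600: print(" chip?",st[i],ce[i].round(1),back(C,ce[i],57)[0].round(1))
def cover(im,seed,C):
    f=cv2.GaussianBlur(im,(3,3),0);m=np.zeros((422,562),np.uint8)
    cv2.floodFill(f.copy(),m,seed,255,(9,)*3,(9,)*3,4|cv2.FLOODFILL_FIXED_RANGE|cv2.FLOODFILL_MASK_ONLY|(255<<8));m=m[1:-1,1:-1]
    c=max(cv2.findContours(m,0,2)[0],key=cv2.contourArea);M=np.zeros((420,560),np.uint8);cv2.drawContours(M,[c],-1,255,-1)
    h=cv2.convexHull(c);q=cv2.approxPolyDP(h,6,True)[:,0];print("quad",q.tolist(),cv2.contourArea(c));P=back(C,q,50);print(P[:,:2].round(0).tolist())
    return M/255.
mt,msn=cover(top,(235,200),Ct),cover(sc,(350,270),Cs)
PL=[box(-80,80,-100,100,50,50)]
p=back(Ct,[203,200],50)[0]
for C,M in(([Ct,Cs],[mt,msn]),([Ct],[mt]),([Cs],[msn])): print("cover",fit(C,M,PL,[p[0],p[1],.05]))
E
```

```text
areas [np.float64(879.0), np.float64(1740.0)]
[ 591.27153648 -367.97766282   15.        ]
scraper (array([ 5.90923885e+02, -3.68404929e+02, -1.69948290e-01]), np.float64(0.25393623739558985))
scraper (array([ 5.91104659e+02, -3.68337435e+02, -1.81794078e-01]), np.float64(0.11765598161904123))
scraper (array([ 5.91440164e+02, -3.66374832e+02, -1.44757707e-01]), np.float64(0.12954924498535045))
top cols [ 93 102  99]
scene cols [107 116 111]
quad [[156, 167], [165, 159], [244, 160], [248, 230], [171, 245], [159, 232]] 6235.5
[[606.0, 210.0], [623.0, 189.0], [618.0, 14.0], [466.0, 5.0], [434.0, 176.0], [462.0, 203.0]]
quad [[352, 226], [466, 287], [413, 368], [296, 292]] 11940.0
[[466.0, 9.0], [448.0, 210.0], [607.0, 215.0], [620.0, 18.0]]
cover (array([5.34207016e+02, 1.10081969e+02, 6.24290855e-02]), np.float64(0.08451667576279057))
cover (array([5.34327617e+02, 1.08763408e+02, 5.26285612e-02]), np.float64(0.04692235196200827))
cover (array([5.34212012e+02, 1.10516335e+02, 6.16077066e-02]), np.float64(0.03409240396067765))
```

Both cameras agree: scraper at about (591,-368), yaw -0.16, and cover at (534,110), yaw 0.06. I'm moving over the scraper now.

```bash
python3 -m inch '[[-40,7,0,0],[-40,7,0,0],[-40,7,0,0],[-40,7,0,0],[-40,7,0,0],[-40,7,0,0],[-40,7,0,0],[-40,7,0,0]]' 0 30 && python3 -m inch '[[-35,5.7,0,0],[-35,5.7,0,0],[-35,5.7,0,0],[0,0,0,0.104],[0,0,0,0.104],[0,0,0,0.104],[0,0,0,0.104],[0,0,0,0.104]]'
python3 - <<'E'
from fit import *
s=bot.sense();im=bot.snapshot("wrist");cv2.imwrite("pics/wrist1.png",im);C=cam("wrist",s)
o=im.copy()
for b in SCR:
    u=proj(C,place(b,591,-367.5,-.16));cv2.polylines(o,[cv2.convexHull(u.astype(np.float32)).astype(np.int32)],True,(0,0,255),1)
cv2.imwrite("pics/w1o.png",o);M=R.from_rotvec(s["tcp_rot"]).as_matrix();print(s["eef_pos"],M.round(3).tolist(),s["joints"])
# chips
for n,z in(("top",59),("scene",59)):
    im=cv2.imread(f"pics/{n}0.png");C=cam(n);m=np.zeros((420,560),np.uint8)
    q=proj(C,place(box(-75,75,-95,95,50,50),534.2,110,.062));cv2.fillConvexPoly(m,cv2.convexHull(q.astype(np.float32)).astype(np.int32),1)
    k=((im.min(2)>145)&(m>0)).astype(np.uint8);nn,l,st,ce=cv2.connectedComponentsWithStats(k)
    for i in range(1,nn):
        if st[i,4]>30:
            P=back(C,ce[i],57)[0];c,sn=np.cos(.062),np.sin(.062);d=P[:2]-[534.2,110];print(n,st[i,4],ce[i].round(1),P.round(1),"local",(c*d[0]+sn*d[1]).round(1),(-sn*d[0]+c*d[1]).round(1))
E
```

```text
time: 0.82
eef_pos: [500.0, -419.9, 222.3]
tcp_rot: [0.558, -3.091, -0.001]
wrist_force: [-0.1, -0.8, 0.6]
opening: 87.3
time: 1.48
eef_pos: [591.0, -368.4, 221.8]
tcp_rot: [-0.264, -3.129, -0.001]
wrist_force: [0.4, -0.5, -0.2]
opening: 87.0
[ 590.96245181 -368.35960071  221.81629063] [[-0.986, 0.167, -0.001], [0.167, 0.986, 0.001], [0.001, 0.0, -1.0]] [-3.25947118e-01  5.09425152e-01  2.07415881e-01 -2.22538609e-04
 -1.27005610e+00 -1.41287967e+00]
top 63 [200.9 185.4] [563.1 106.7  57. ] local 28.6 -5.1
top 59 [190.9 207.5] [515.6 128.8  57. ] local -17.4 20.0
scene 211 [398.1 284.2] [514.1 129.2  57. ] local -18.9 20.4
scene 229 [367.8 297.9] [562.  107.6  57. ] local 27.6 -4.1
```

View pics/w1o.png

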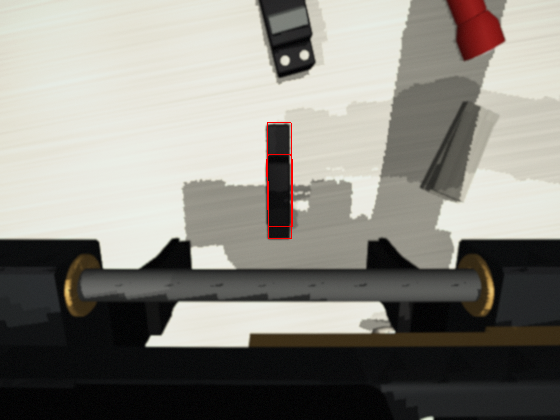

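The predicted outline matches the T in the wrist view at about (279,180), with clear space on both sides. Descending and gripping.

```bash
python3 -m inch '[[0,0,25,0],[0,0,25,0],[0,0,25,0],[0,0,25,0],[0,0,25,0],[0,0,25,0],[0,0,18,0],[0,0,18,0]]' && python3 -m inch '[[0,0,0,0],[0,0,0,0],[0,0,0,0],[0,0,0,0],[0,0,0,0],[0,0,0,0],[0,0,0,0],[0,0,0,0]]' 1 35 && python3 -m inch '[[0,0,0,0],[0,0,0,0],[0,0,0,0],[0,0,0,0],[0,0,0,0],[0,0,0,0],[0,0,0,0],[0,0,0,0]]'
```

```text
time: 2.2
eef_pos: [590.4, -368.4, 34.6]
tcp_rot: [-0.253, -3.13, -0.001]
wrist_force: [0.1, -0.8, 1.4]
opening: 87.2
time: 2.87
eef_pos: [591.1, -368.7, 37.1]
tcp_rot: [0.256, 3.13, -0.0]
wrist_force: [0.2, -0.4, -1.2]
opening: 41.6
time: 3.53
eef_pos: [591.0, -368.7, 36.5]
tcp_rot: [-0.256, -3.131, -0.0]
wrist_force: [-0.2, -0.6, -0.5]
opening: 21.9
```

```bash
python3 -m inch '[[0,0,-20,0],[0,0,-30,0],[0,0,-30,0],[0,0,-30,0],[0,0,0,0],[5,17,0,0],[9.5,32,0,0],[9.5,32,0,0]]' && python3 -m inch '[[9.5,33,0,0],[9.5,33,0,0],[9.5,33,0,0],[9.5,33,0,0],[9.5,33,0,0],[9.5,33,0,0],[9.5,33,0,0],[9.5,33,0,0]]' && python3 -m inch '[[9.5,32,0,0],[5,16.5,0,0],[0,0,0,-0.075],[0,0,0,-0.075],[0,0,0,-0.075],[0,0,0,0],[0,0,0,0],[0,0,0,0]]'
python3 - <<'E'
from fit import *
s=bot.sense();print(s["eef_pos"],s["tcp_rot"],s["opening"],s["wrist_force"]);t=2*np.arctan2(s["tcp_rot"][0],s["tcp_rot"][1]);print("yaw",t)
for n in("top","scene"):
    im=bot.snapshot(n)
    C=cam(n);cv2.imwrite(f"pics/{n}2.png",im)
    for b in [box(-80,80,-100,100,50,50)]: cv2.polylines(im,[cv2.convexHull(proj(C,place(b,534.2,110,.062)).astype(np.float32)).astype(np.int32)],True,(255,0,0),1)
    p=s["eef_pos"]
    for b in SCR: cv2.polylines(im,[cv2.convexHull(proj(C,place(b,p[0],p[1],.062,p[2]-36.4)).astype(np.float32)).astype(np.int32)],True,(0,0,255),1)
    if n=="scene": cv2.imwrite("pics/scene2o.png",cv2.resize(im[130:420,230:560],None,fx=2,fy=2))
E
```

```text
time: 4.2
eef_pos: [579.8, -284.5, 145.7]
tcp_rot: [-0.26, -3.13, -0.001]
wrist_force: [0.6, 0.9, -0.7]
opening: 21.8
time: 4.87
eef_pos: [547.7, -10.4, 146.4]
tcp_rot: [-0.256, -3.131, -0.0]
wrist_force: [2.0, 0.0, -0.6]
opening: 21.9
time: 5.53
eef_pos: [541.8, 38.1, 146.4]
tcp_rot: [0.094, -3.14, -0.0]
wrist_force: [-0.3, 0.6, -1.1]
opening: 21.8
[541.82650156  38.07911046 146.39541565] [ 9.40637853e-02 -3.13992593e+00 -8.98203514e-05] 21.818130869124893 [-0.3085789   0.61355376 -1.12484628]
yaw 6.2232885683452865
```

View pics/scene2o.png

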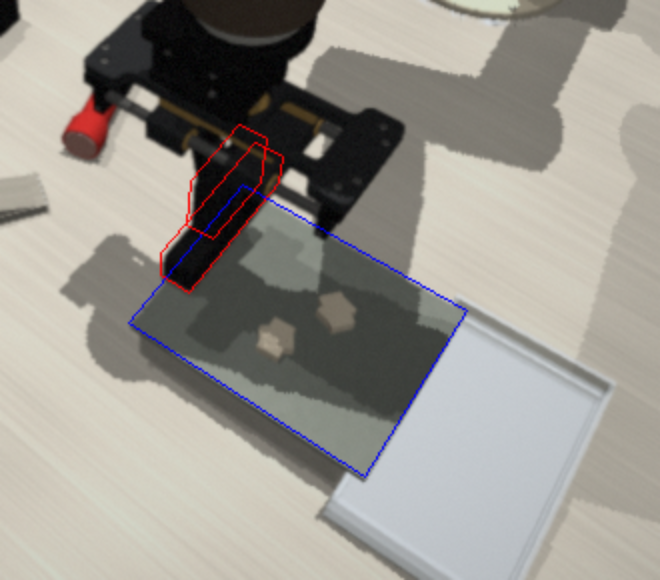

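The scraper sits upright in the fingers, above the near end of the cover and behind both chips. Its outline matches the prediction. Lowering.

```bash
python3 -m inch '[[0,0,12,0],[0,0,20,0],[0,0,16,0],[0,0,6,0],[0,0,2,0],[0,0,1,0],[0,0,0.5,0],[0,0,0,0]]'; python3 -m inch '[[0,0,0.5,0],[0,0,0,0],[0,0,0.5,0],[0,0,0,0],[0,0,0.5,0],[0,0,0,0],[0,0,0,0],[0,0,0,0]]'
```

```text
time: 6.3
eef_pos: [542.7, 38.4, 89.9]
tcp_rot: [-0.097, 3.138, 0.001]
wrist_force: [-0.3, 0.2, -1.3]
opening: 21.6
time: 6.97
eef_pos: [542.0, 38.2, 87.5]
tcp_rot: [0.097, -3.14, 0.0]
wrist_force: [-0.3, -1.0, -0.2]
opening: 21.8
```

```bash
python3 -m inch '[[0,4,0,0],[0,7,0,0],[0,7,0,0],[0,7,0,0],[0,7,0,0],[0,7,0,0],[0,7,0,0],[0,7,0,0]]'; python3 -m inch '[[0,7,0,0],[0,7,0,0],[0,7,0,0],[0,7,0,0],[0,7,0,0],[0,7,0,0],[0,7,0,0],[0,7,0,0]]'
python3 - <<'E'
from fit import *
im=bot.snapshot("scene");cv2.imwrite("pics/scene3.png",cv2.resize(im[130:420,230:560],None,fx=2,fy=2))
E
```

```text
time: 7.63
eef_pos: [538.6, 92.0, 87.6]
tcp_rot: [0.098, -3.14, 0.0]
wrist_force: [-0.2, -1.2, -1.2]
opening: 21.7
time: 8.3
eef_pos: [535.2, 147.7, 87.6]
tcp_rot: [-0.097, 3.14, 0.0]
wrist_force: [-0.3, 0.2, -0.7]
opening: 21.9
```

View pics/scene3.png

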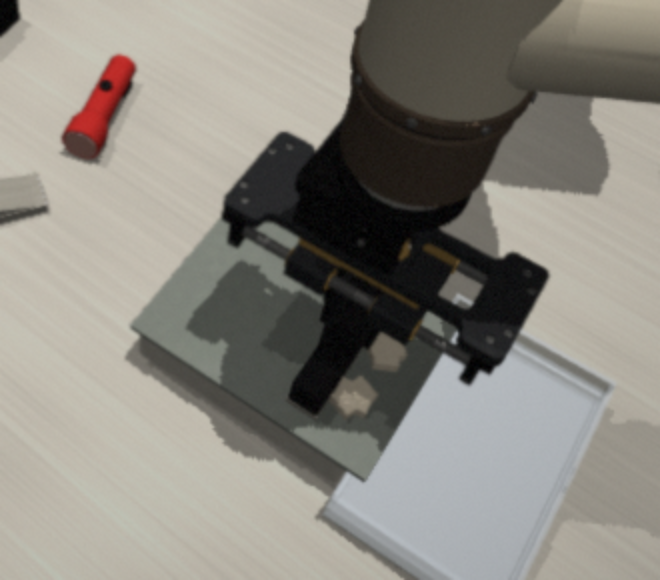

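Both chips lie against the front of the foot, at about (355,395) and (388,350) in the crop. Pushing on past the edge.

```bash
python3 -m inch '[[0,7,0,0],[0,7,0,0],[0,7,0,0],[0,7,0,0],[0,7,0,0],[0,6,0,0],[0,6,0,0],[0,6,0,0]]'; python3 -m inch '[[0,5,0,0],[0,5,0,0],[0,5,0,0],[0,5,0,0],[0,4,0,0],[0,0,0,0],[0,0,0,0],[0,0,0,0]]'
python3 - <<'E'
from fit import *
im=bot.snapshot("scene");cv2.imwrite("pics/scene4.png",cv2.resize(im[130:420,230:560],None,fx=2,fy=2))
E
```

```text
time: 9.02
eef_pos: [531.9, 200.6, 87.5]
tcp_rot: [-0.097, 3.14, 0.0]
wrist_force: [0.6, 0.3, -1.0]
opening: 22.1
time: 9.68
eef_pos: [530.4, 223.7, 87.5]
tcp_rot: [0.097, -3.14, 0.0]
wrist_force: [0.6, 0.8, -0.6]
opening: 21.7
```

View pics/scene4.png

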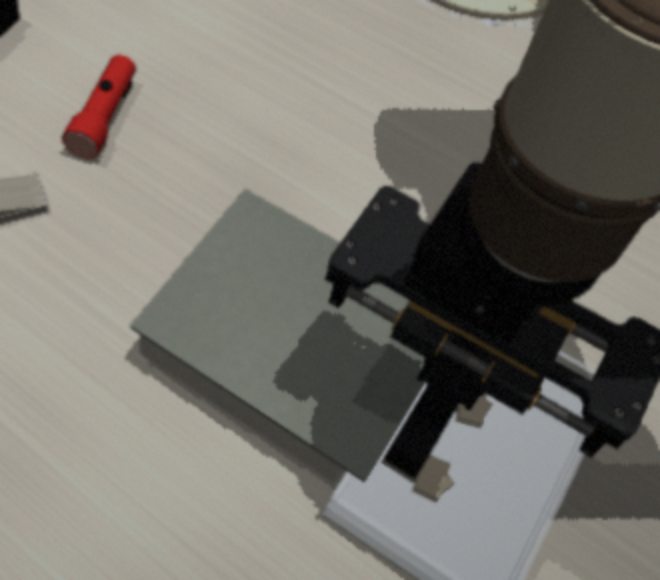

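Both chips are past the cover edge, down by the tray at about (433,478) and (473,410). Lifting and carrying the scraper back to its original clear spot, with a check on the way.

```bash
python3 -m inch '[[0,0,-10,0],[0,0,-20,0],[0,0,-20,0],[0,0,-10,0],[0,0,0,0],[-1.3,-16.8,0,0],[-1.3,-33,0,0],[-1.3,-33,0,0]]'; python3 -m inch '[[-1.3,-33,0,0],[-1.3,-33,0,0],[-1.3,-33,0,0],[-1.3,-33,0,0],[-1.3,-33,0,0],[-1.3,-33,0,0],[-1.3,-33,0,0],[-1.3,-33,0,0]]'
python3 - <<'E'
from fit import *
t=bot.snapshot("top");s=bot.snapshot("scene");f=lambda i:cv2.resize(i,(400,400))
cv2.imwrite("pics/c5.png",np.hstack([f(t[140:260,90:270]),f(s[200:420,280:560])]))
E
```

```text
time: 10.4
eef_pos: [538.8, 141.0, 146.6]
tcp_rot: [0.1, -3.138, 0.0]
wrist_force: [0.3, -0.3, -1.2]
opening: 21.6
time: 11.07
eef_pos: [565.3, -123.0, 146.6]
tcp_rot: [0.096, -3.138, -0.001]
wrist_force: [1.6, -0.3, -2.1]
opening: 21.9
```

View pics/c5.png

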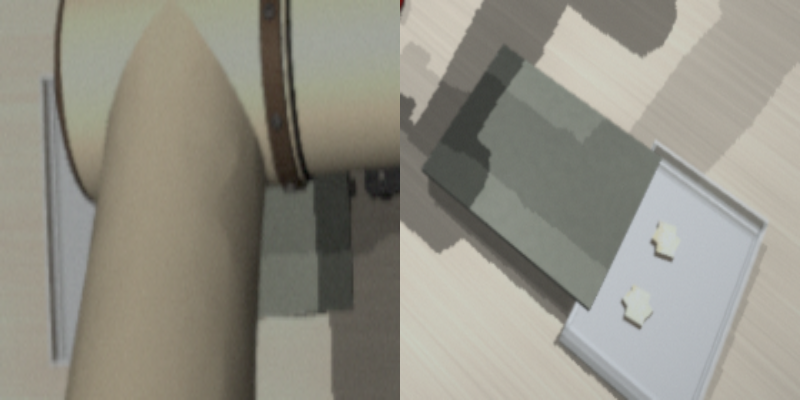

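Both chips lie flat in the open tray, at about (665,240) and (637,305) in the right half, and the cover is clear. Continuing to the set-down spot.

```bash
python3 -m inch '[[-1.3,-33,0,0],[-1.3,-33,0,0],[-1.3,-33,0,0],[-1.3,-33,0,0],[-1.3,-33,0,0],[-1.3,-33,0,0],[-1.3,-33,0,0],[-1.3,-16.8,0,0]]'; python3 -m inch '[[0,0,0,0.075],[0,0,0,0.075],[0,0,0,0.075],[0,0,15,0],[0,0,25,0],[0,0,25,0],[0,0,20,0],[0,0,10,0]]'; python3 -m inch '[[0,0,6,0],[0,0,3,0],[0,0,2,0],[0,0,1,0],[0,0,1,0],[0,0,0,0],[0,0,0,0],[0,0,0,0]]'
```

```text
time: 11.83
eef_pos: [591.2, -370.9, 146.0]
tcp_rot: [0.093, -3.139, -0.001]
wrist_force: [-0.1, 0.8, -1.4]
opening: 21.9
time: 12.5
eef_pos: [589.5, -366.4, 48.0]
tcp_rot: [-0.256, -3.124, -0.005]
wrist_force: [-0.1, 0.7, -1.9]
opening: 21.7
time: 13.17
eef_pos: [592.1, -368.2, 40.2]
tcp_rot: [0.256, 3.13, -0.0]
wrist_force: [-0.4, -0.7, -1.1]
opening: 22.1
```

```bash
python3 -m inch '[[0,0,1,0],[0,0,0,0],[0,0,0.5,0],[0,0,0,0],[0,0,0.5,0],[0,0,0,0],[0,0,0,0],[0,0,0,0]]';  python3 -m inch '[[0,0,0.3,0],[0,0,0,0],[0,0,0.3,0],[0,0,0,0],[0,0,0,0],[0,0,0,0],[0,0,0,0],[0,0,0,0]]'
```

```text
time: 13.83
eef_pos: [591.9, -368.1, 37.5]
tcp_rot: [-0.256, -3.131, -0.0]
wrist_force: [-0.8, 0.4, -0.5]
opening: 21.7
time: 14.5
eef_pos: [591.9, -368.1, 37.0]
tcp_rot: [0.256, 3.131, 0.0]
wrist_force: [-0.3, 0.0, -0.7]
opening: 21.6
```

```bash
python3 -m inch '[[0,0,0.4,0],[0,0,0,0],[0,0,0.3,0],[0,0,0,0],[0,0,0,0],[0,0,0,0],[0,0,0,0],[0,0,0,0]]'; python3 -m inch '[[0,0,0.3,0],[0,0,0,0],[0,0,0,0],[0,0,0,0],[0,0,0,0],[0,0,0,0],[0,0,0,0],[0,0,0,0]]'
```

```text
time: 15.17
eef_pos: [591.9, -368.1, 36.5]
tcp_rot: [0.256, 3.131, -0.0]
wrist_force: [-0.9, 0.5, 0.9]
opening: 21.6
time: 15.83
eef_pos: [591.9, -368.1, 36.5]
tcp_rot: [0.256, 3.131, -0.0]
wrist_force: [-1.9, 2.0, 5.1]
opening: 21.5
```

Contact felt at about 5 N upward. Releasing and rising.

```bash
python3 -m inch '[[0,0,0,0],[0,0,0,0],[0,0,0,0],[0,0,0,0],[0,0,0,0],[0,0,0,0],[0,0,0,0],[0,0,0,0]]' 0; python3 -m inch '[[0,0,0,0],[0,0,0,0],[0,0,0,0],[0,0,0,0],[0,0,0,0],[0,0,0,0],[0,0,0,0],[0,0,0,0]]'; python3 -m inch '[[0,0,-10,0],[0,0,-20,0],[0,0,-25,0],[0,0,-30,0],[0,0,-30,0],[0,0,-30,0],[0,0,-20,0],[0,0,-10,0]]'; python3 -m inch '[[30,0,0,0],[30,0,0,0],[30,0,0,0],[30,0,0,0],[0,0,0,0],[0,0,0,0],[0,0,0,0],[0,0,0,0]]'
python3 - <<'E'
from fit import *
s=bot.sense();print(s["eef_pos"],s["opening"],s["joint_vel"])
im=bot.snapshot("scene");cv2.imwrite("pics/scene6.png",im)
E
```

```text
time: 16.5
eef_pos: [591.9, -368.1, 35.9]
tcp_rot: [-0.256, -3.131, -0.0]
wrist_force: [-0.7, 0.1, 0.1]
opening: 67.1
time: 17.17
eef_pos: [591.9, -368.1, 36.0]
tcp_rot: [-0.256, -3.131, 0.0]
wrist_force: [0.2, -0.1, -0.0]
opening: 86.9
time: 17.83
eef_pos: [593.1, -368.9, 216.2]
tcp_rot: [0.255, 3.124, -0.005]
wrist_force: [0.3, -0.9, 0.4]
opening: 87.0
time: 18.5
eef_pos: [474.3, -348.7, 210.7]
tcp_rot: [0.256, 3.131, -0.0]
wrist_force: [0.1, -0.2, 0.1]
opening: 87.1
[ 474.29014527 -348.74505248  210.74187518] 87.11240077886274 [ 0.00076419  0.01029086  0.0037137  -0.00191953 -0.000747   -0.00052449]
```

View pics/scene6.png

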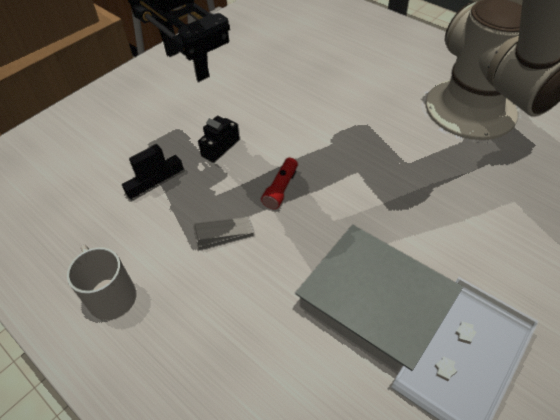

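The scraper stands upright on the shelf at about (152,170). Both chips are in the tray, at (466,332) and (446,369), and nothing else has moved. Handing in.

```bash
python3 -c "
from rig import bot
print(bot.finish_job())"
```

```text
the job is handed in; nothing more can be done
None
```

The job is done and handed in at about 18.5 s of robot time. I gripped the scraper by its grip and wiped both chips off the cover in one straight pass, about 1 mm above the plate. I then stood the scraper back on the shelf where it had been, let go and backed away.

- **Chips and scene:** in the last picture both chips lie in the open tray and the cover is clear. The scraper stands upright on the shelf, and the torch, door stop, breaker spare and mug have not moved.
- **Robot:** the gripper is open and touching nothing. The force readings at the end of each move never went above about 6 N, the highest when the scraper touched the shelf. None of these checks failed.
- **Measurement agreement:** the two fixed cameras agreed on the cover and scraper to about 2 mm. At set-down the arm's height reading matched the one at the first grasp (36.5 mm).

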